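# Gauge the set of aluminium blanks in the bench caliper

### The job

Open the tool cabinet by its door handle, take the aluminium blanks off the shelf on the inside of its door and, together with those lying on the bench, lay them all flat, side by side, across the bed of the bench caliper. Slide the caliper's jaw gently closed until the whole row is snug between the two jaws, without cocking the jaw, and leave it there; the cabinet door must end up fully shut again, and nothing else on the bench knocked over.

Things in the scene. Friction and masses are not known exactly. Their poses are not given: they have to be found in the camera images.
- caliper: Bench caliper, fixed: a dark steel slab 150 x 350 mm, 15 mm thick, with a steel beam along its edge on the robot's side, a fixed jaw standing across its -y end and a sliding jaw. Origin on the bench near the slab's middle. y is the direction in which the jaw opens, z up, x along the jaws, away from the beam.
- bed (a point): On the slab's upper face (15 mm above the bench), at the middle of the length of the fixed jaw's face; axes as the caliper's, so the room between the jaws is at y > 0. Jaw faces reach from x = -50 to 50 mm and 35 mm above the slab; the beam lies at x = -75 to -50 mm, 17 mm higher than the slab. A blank is laid with its length along x, its centre at x = 0.
- slider (a joint): Position of the caliper's sliding jaw, m: the opening between the two jaw faces, 0 to 0.225. It slides stiffly (about 2 N) and stays where it is left; it pushes loose blanks on the bed ahead of it (each resists with 1 to 2 N).
- thumb_block (a point): Upright dark thumb block on the slider, above the beam, to move the jaw by: 22 mm along the beam's width (x of the caliper), 14 mm along the slide (y), its top 19 mm above this point and the slider's top face 25 mm below it. Axes as the bed's. This point lies 35 mm behind (+y of) the moving jaw's face.
- jaw (a joint): Tilt of the sliding jaw in its slider about the vertical, rad, 0 = square. A springy fit (25 N m/rad, pivot on the beam 62 mm from the middle of the face): pushing hard on a row that is already in contact cocks it; up to 0.06 rad while pushing is all right (about 24 N).
- jaw_face (a point): Middle of the sliding jaw's face, 12.5 mm above the slab; axes as the bed's.
- cabinet: Grey steel tool cabinet, fixed on the bench: 180 deep (x), 270 wide (y), 230 mm high. Its front, with the door, looks along its -x, roughly to the robot. Origin under its centre.
- door (a joint): Angle of the cabinet's door, rad: 0 shut, grows as it opens towards the robot, to 1.7. It stays where it is left (light friction). The door is 250 wide and 170 mm high, its lower edge 48 and upper edge 218 mm above the bench; its upright hinge is on the cabinet's -y side.
- door_handle (a point): Middle of the door's handle: an upright round steel bar 12 mm thick, 60 mm long (30 mm up and down from here), 40 mm out from the door's face, joined to it at each end. 183 mm above the bench, 220 mm along the door from the hinge line and 56 mm out. Axes are the door's: x normal to it, into the cabinet; y from hinge to free edge; z up.
- door_hinge (a point): Point on the door's hinge line, at the handle's height; axes are the door's and turn with it.
- shelf (a point): Open-topped shelf tray on the inside of the door, swinging with it: 105 mm deep (door's x) by 170 mm (door's y), walls 4 mm thick and 22 mm high. This point is the centre of its inner floor, 146 mm above the bench; axes are the door's.
- blank1_mid (a point): Centre of a plain aluminium blank, a square bar 80 mm long (x) and 25 x 25 mm (y, z), 0.11 to 0.18 kg; all blanks are alike and any long face may lie down. Lies on the bench in front of the caliper at the start. May be absent.
- blank2_mid (a point): Centre of a plain aluminium blank, a square bar 80 mm long (x) and 25 x 25 mm (y, z), 0.11 to 0.18 kg; all blanks are alike and any long face may lie down. Lies on the bench in front of the caliper at the start. May be absent.
- blank3_mid (a point): Centre of a plain aluminium blank, a square bar 80 mm long (x) and 25 x 25 mm (y, z), 0.11 to 0.18 kg; all blanks are alike and any long face may lie down. Lies in the shelf tray on the inside of the cabinet's door at the start, its length along the door's x.
- blank4_mid (a point): Centre of a plain aluminium blank, a square bar 80 mm long (x) and 25 x 25 mm (y, z), 0.11 to 0.18 kg; all blanks are alike and any long face may lie down. Lies in the shelf tray beside the other one at the start. May be absent.
- pot: White ceramic cup 70 mm wide, 90 mm high, beyond the caliper, near the cabinet; stays standing. Origin under its centre.
- jar: Amber glass jar 60 mm wide, 70 mm high, standing on the bench to the right of the caliper; stays standing. Origin under its centre.
- mandrel: Steel ring mandrel on a round foot 60 mm wide, 160 mm high, beyond the caliper; stays standing. Origin under its centre.
Things that resemble listed ones, but are neither listed nor needed, are in the scene too. What is shaped like the part that bears blank1_mid but black is not meant. What is shaped like the part that bears blank2_mid but green is not meant.

How it is judged:
By the outcome, as a careful person would: the job done as asked, in the order asked, and still so for the second after the job is handed in, with the robot touching nothing.
Of blank1, blank2, blank4 only 2 to 3 are there at a start; the rules pass over those that are not, and their reading is None.
At some moment in a run one of blank1, blank2 may be knocked a few centimetres aside while the robot is not near it.
Once in a run the grip may slacken for a moment while it holds something.
It also fails if it takes over 210 s, if anything falls off the work surface, if the arm or the gripper's body presses on something with over 40 N, if the wrist force passes 120 N, or if a joint passes its speed limit or range.

### The arm

A 6-joint arm with a two-finger parallel gripper is mounted at the origin on the work surface. World frame = base frame: x ahead of the robot, y to its left, z up, the work surface at z = 0. Lengths are in m, angles in rad, forces in N, time in s.
With the tool pointing down it reaches from about 0.35 to 0.85 m from the base axis. Payload 8.1 kg.
Tool frame: the origin (TCP) lies between the finger pads; the fingertips stand 19 mm ahead of it and the grasp point (between the pads) is the TCP; z points along the fingers, y is the line along which they close (so a half turn about z gives the same grasp; the last joint's range is limited). The gripper opens to 85 mm and grips with 20 to 120 N. Pads are 22 mm wide; open, the fingers measure 114 mm over their backs; the gripper's body (76 mm by 85 mm) begins 54 mm behind the grasp point. The pads swing forward as they close: fully open they stand 13 mm farther back than shut.
Start: joints at [-1.323, 0.13, 1.488, -0, 1.523, -0.085], TCP at [0.196, -0.567, 0.25] pointing down, gripper open.
Joint ranges: [-2.96, 2.96], [-0.89, 2.26], [0.02, 2.5], [-1.34, 4.48], [0, 2.73], [-2.66, 2.66]. Speed limits (rad/s): [2.39, 2.39, 2.79, 3.14, 3.14, 3.14].

### API

Orientations are given as a unit quaternion [w, x, y, z].
In Python, from plant import get_state, camera, job_done gives the robot as it stands.
- The arm moves only by the shell command python3 -m pendant 'ROWS' [FORCE]. ROWS is JSON, a list of rows, each a list of 3 entries, a list of its own where there are three numbers: the shift along the tool's x, y, z in cm, then the turn about the tool's z in rad, then the opening, from 0 (shut) to 1 (fully open). A call has 1 to 12 rows; each row shifts and turns the commanded pose from where the row before left it, along the tool's axes as they then stand; what a row does not reach is not made up. A row lasts 1/8 s, in which the tool goes at most 62.5 mm and 10.7 degrees, less where a joint would pass 70% of its speed; a pose out of reach is approached as far as the arm can. A call with a gripper value outside its range is refused whole. The fingers move at their own pace and stop on an object; FORCE is the grip in N (left out, the last holds). Time passes only in rows, so rows that do not move let the fingers close. It gives the time, the measured TCP pose, the force, the opening and the grip force at its end, in the units of the state.
- get_state(): the state, without advancing time (a new reading comes with each control period).
- camera(name): name is "scene" or "top" or "wrist"; returns a dict with "pixels" (420x560x3 uint8, red, green, blue), "z_map" (420x560 float32, m along the optical axis (not along the pixel's ray), 0 where there is no reading), "K" (3x3 intrinsics, pixels), "k1" (the pictures are not rectified: a ray, as slopes to the right and down, at radius r is drawn at 1 + k1 r^2 times it, then the intrinsics apply), "R" (3x3) and "t" (3): a world point X has camera coordinates R X + t; the wrist camera has in their place "tool_from_camera" (4x4, takes a point from camera to tool coordinates, whose origin is the TCP and whose axes are the flange's). Camera axes: x right, y down, z forward; pixel columns grow to the right and rows downward; lengths in m; the calibration is good to about 2 mm. A picture is of the moment at which its call begins: read the wrist's pose just before it.
- job_done(): hands the job in; it is judged then, once.
The state is a dict: "time_s": time; "joint_positions": joint angles; "qvel": joint speeds; "joint_efforts": joint torques, N m; "position": TCP position; "tcp_rot": TCP orientation; "contact_force": force on the tool from outside, world axes, zero at the start; "moment": the same for the moment, N m; "finger_gap": opening from 0.0 (shut) to 1.0 (fully open); "grasp_force": force on a finger pad.
Only numpy, scipy, OpenCV 4.12 (cv2) and the standard library are available. Lean on these libraries where they do the work, as an engineer would, in place of code of your own. Each camera call takes 0.05 s, during which the arm holds its last target. There are 200 camera calls.

## Working session

There is one attempt and no reset: what is moved stays moved. The work goes in short steps, Python scripts to look and compute and a shell command to move; the robot and the scene stay as the last step left them, time stands still between calls to the robot, and variables do not carry over. Pictures are saved under pics/ and viewed, at most 14 in all, crops included, and the job is handed in when it is done.

```bash
ls; mkdir -p pics
cat > h.py <<'E'
import numpy as np, cv2, json
from scipy.spatial.transform import Rotation as Ro
from plant import get_state, camera
def q2R(q): return Ro.from_quat([q[1],q[2],q[3],q[0]]).as_matrix()
def cam(name):
    s=get_state(); c=camera(name)
    if name=="wrist":
        T=np.array(c["tool_from_camera"]); Rt=q2R(s["tcp_rot"]); p=np.array(s["position"])
        c["Rwc"]=Rt@T[:3,:3]; c["o"]=Rt@T[:3,3]+p
    else:
        R=np.array(c["R"]); c["Rwc"]=R.T; c["o"]=-R.T@np.array(c["t"])
    c["K"]=np.array(c["K"]); return c
def save(c,n): cv2.imwrite("pics/"+n,np.ascontiguousarray(c["pixels"][:,:,::-1]))
def slopes(c,uv):
    uv=np.asarray(uv,float).reshape(-1,1,2)
    return cv2.undistortPoints(uv,c["K"],np.array([c["k1"],0,0,0.])).reshape(-1,2)
def dirs(c,uv):
    s=slopes(c,uv); return np.c_[s,np.ones(len(s))]@c["Rwc"].T
def plane(c,uv,z):
    d=dirs(c,uv); return c["o"]+d*((z-c["o"][2])/d[:,2])[:,None]
def cloud(c):
    h,w=c["z_map"].shape; u,v=np.meshgrid(np.arange(w),np.arange(h))
    d=dirs(c,np.c_[u.ravel(),v.ravel()]); P=c["o"]+d*c["z_map"].reshape(-1,1)
    P[c["z_map"].ravel()==0]=np.nan
    return P.reshape(h,w,3)
def st():
    s=get_state(); print(round(s["time_s"],2),np.round(s["position"],4),np.round(s["tcp_rot"],3),"F",np.round(s["contact_force"],1),"gap",round(s["finger_gap"],3),"g",round(s["grasp_force"],1),"q",np.round(s["joint_positions"],2)); return s
E
python3 - <<'E'
from h import *
s=st(); print(q2R(s["tcp_rot"]).round(3))
for n in("scene","top"):
    c=cam(n); save(c,n+"0.png"); np.save(n+".npy",c,allow_pickle=True); print(n,c["K"].round(1).tolist(),c["k1"],c["o"].round(3),c["Rwc"].round(2).tolist())
E
```

```text
pics
0.0 [ 0.1959 -0.5666  0.2492] [-0.001  0.986  0.166 -0.   ] F [ 0.3 -0.1  0.4] gap 0.997 g 0.0 q [-1.32  0.13  1.49 -0.    1.52 -0.09]
[[ 0.945  0.327 -0.   ]
 [ 0.327 -0.945  0.002]
 [ 0.    -0.002 -1.   ]]
scene [[400.4, 0.0, 278.8], [0.0, 400.4, 219.2], [0.0, 0.0, 1.0]] -0.005666255008051834 [1.023 0.492 0.758] [[-0.74, 0.43, -0.51], [0.67, 0.49, -0.56], [0.01, -0.76, -0.65]]
top [[444.1, 0.0, 279.8], [0.0, 444.1, 205.4], [0.0, 0.0, 1.0]] -0.03711434817239909 [ 0.34  -0.046  1.243] [[0.03, -0.98, 0.19], [-1.0, -0.03, -0.0], [0.01, -0.19, -0.98]]
```

View pics/scene0.png

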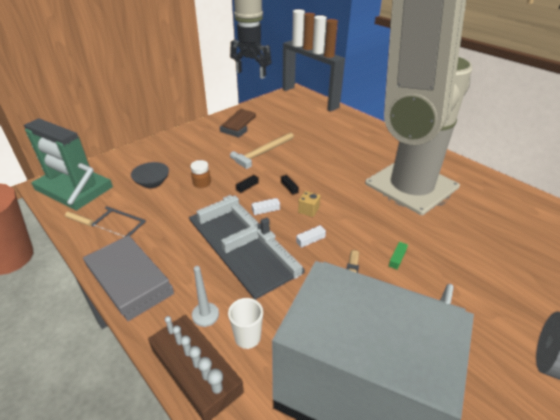

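View pics/top0.png

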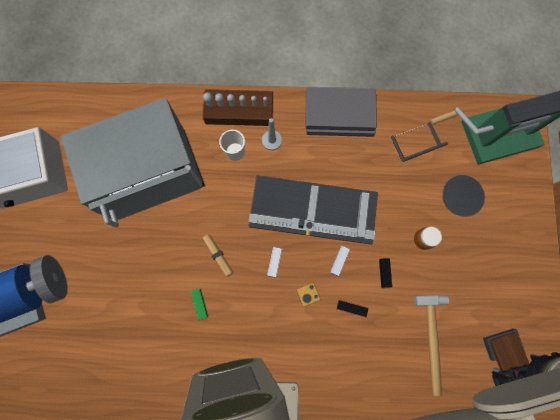

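The scene view shows the caliper at (245,245), the cabinet at (370,340) and two silver blanks at (266,206) and (312,236).

In the top view (image up is +x, left is +y):
- **Blanks:** silver bars at (275,262) and (340,261).
- **Look-alikes:** black bars at (385,272) and (352,308), a green bar at (199,304), and the wood peg at (217,255). The silver bars match the description.
- **Caliper:** the fixed jaw is at (363,213), the sliding jaw at (313,205) and the thumb block at (308,226).
- **Cabinet:** the handle is at (108,215).

```bash
cat > m1.py <<'E'
from h import *
c=np.load("top.npy",allow_pickle=True).item()
c2=np.load("scene.npy",allow_pickle=True).item()
img=c["pixels"]; hsv=cv2.cvtColor(np.ascontiguousarray(img),cv2.COLOR_RGB2HSV); P=cloud(c)
print("bench z",np.nanmedian(P[250:300,215:260,2]))
def rect(mask,z,lab,amin=60):
    n,L,s,ce=cv2.connectedComponentsWithStats(mask.astype(np.uint8))
    for i in range(1,n):
        if s[i,4]<amin: continue
        v,u=np.where(L==i); W=plane(c,np.c_[u,v],z)[:,:2].astype(np.float32)
        r=cv2.minAreaRect(W); b=cv2.boxPoints(r)
        print(lab,"px",ce[i].round(),"n",s[i,4],"ctr",np.round(r[0],4),"size",np.round(r[1],3),"ang",round(r[2],1),"medz",np.round(np.nanmedian(P[v,u,2]),3)); print("  box",np.round(b,3).tolist())
# blanks
m=(hsv[...,1]<60)&(hsv[...,2]>150); mm=np.zeros_like(m); mm[235:290,250:365]=m[235:290,250:365]
rect(mm,.025,"blank")
# cabinet top
m=np.abs(P[...,2]-.23)<.006; m[:, 215:]=0; rect(m,.23,"cab",500)
# tall bits in front: handle/door top
m=(P[...,2]>.19)&(P[...,2]<.224); m[:,215:]=0; m[:90]=0; rect(m,.215,"door",15)
# slab
mm=np.zeros(m.shape,bool); mm[170:250,240:390]=(P[170:250,240:390,2]>.008); 
mm=cv2.morphologyEx(mm.astype(np.uint8),cv2.MORPH_OPEN,np.ones((3,3)))>0; rect(mm,.018,"cal",500)
m=mm&(np.abs(P[...,2]-.05)<.006); rect(m,.05,"jaws",30)
m=mm&(P[...,2]>.062); rect(m,.076,"thumb",5)
for n,(v0,v1,u0,u1,z) in dict(pot=(125,165,215,248,.09),jar=(222,255,410,448,.07),mand=(110,155,258,288,.16)).items():
    Q=P[v0:v1,u0:u1].reshape(-1,3); Q=Q[Q[:,2]>.03]; print(n,Q.min(0).round(3),Q.max(0).round(3))
E
python3 m1.py
python3 - <<'E'
import cv2,numpy as np
a=cv2.imread('pics/top0.png'); 
l=cv2.resize(a[95:235,55:215],None,fx=3.2,fy=3.2,interpolation=2); r=cv2.resize(a[165:285,240:400],(512,384)); 
cv2.imwrite('pics/crop1.png',np.vstack([l[:,:512],r])[:832][232:] if 0 else cv2.resize(np.vstack([l[:,:512],r]),(370,600)))
E
```

```text
bench z 0.00037596872454481733
blank px [274. 262.] n 276 ctr [ 0.4225 -0.0381] size [0.026 0.079] ang 79.6 medz 0.025
  box [[0.38100001215934753, -0.04399999976158142], [0.45899999141693115, -0.057999998331069946], [0.46399998664855957, -0.03200000151991844], [0.38600000739097595, -0.017999999225139618]]
blank px [340. 260.] n 278 ctr [ 0.431  -0.2166] size [0.027 0.08 ] ang 67.6 medz 0.025
  box [[0.3889999985694885, -0.21400000154972076], [0.46299999952316284, -0.24400000274181366], [0.4729999899864197, -0.21899999678134918], [0.39899998903274536, -0.1889999955892563]]
cab px [124. 150.] n 8143 ctr [0.6658 0.3268] size [0.183 0.272] ang 23.1 medz 0.23
  box [[0.527999997138977, 0.41600000858306885], [0.6349999904632568, 0.16599999368190765], [0.8040000200271606, 0.2370000034570694], [0.6970000267028809, 0.4880000054836273]]
door px [140. 188.] n 1261 ctr [0.6177 0.2608] size [0.162 0.326] ang 55.5 medz 0.216
  box [[0.43700000643730164, 0.28600001335144043], [0.7059999704360962, 0.10199999809265137], [0.7979999780654907, 0.23499999940395355], [0.5289999842643738, 0.41999998688697
[... 491 characters left out ...]
, -0.09600000083446503]]
jaws px [363. 215.] n 331 ctr [ 0.5555 -0.2765] size [0.021 0.125] ang 83.5 medz 0.05
  box [[0.492000013589859, -0.2800000011920929], [0.6159999966621399, -0.2939999997615814], [0.6190000176429749, -0.27300000190734863], [0.4950000047683716, -0.2590000033378601]]
thumb px [301. 222.] n 52 ctr [ 0.5249 -0.1065] size [0.014 0.025] ang 81.7 medz 0.086
  box [[0.5120000243186951, -0.1120000034570694], [0.5360000133514404, -0.11500000208616257], [0.5379999876022339, -0.10100000351667404], [0.5139999985694885, -0.09799999743700027]]
pot [0.706 0.053 0.03 ] [0.774 0.122 0.095]
jar [ 0.467 -0.481  0.03 ] [ 0.526 -0.427  0.078]
mand [ 0.765 -0.03   0.03 ] [0.853 0.021 0.164]
```

View pics/crop1.png

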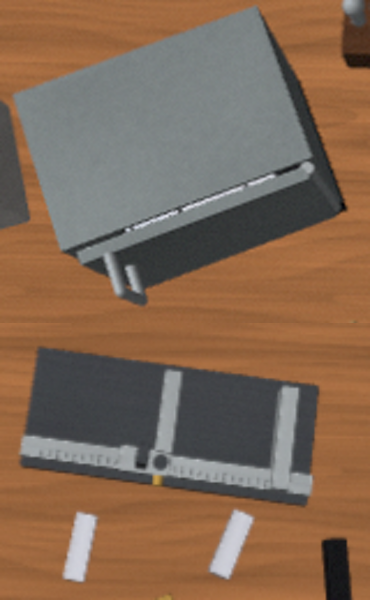

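The crop confirms the choice: both silver bars are clear of the decoys, the handle is at the door's left end, and the hinge pin is at the right. A round knob sits beside the thumb block, so I'll check its height and then fix the handle and hinge.

Run:
```python
from h import *
c=np.load("top.npy",allow_pickle=True).item(); P=cloud(c)
print("knob z\n",(P[216:234:2,296:320:2,2]*1000).round())
k=P[216:236,296:320].reshape(-1,3); R=np.array([[.9936,-.1132],[.1132,.9936]])
bed=np.array([.5691,-.2675])
for q in k[k[:,2]>.053]: pass
kk=k[k[:,2]>.053]; L=(kk[:,:2]-bed)@R.T*1000
for lo,hi in((.053,.06),(.06,.07),(.07,.08),(.08,.1)):
    s=(kk[:,2]>=lo)&(kk[:,2]<hi)
    if s.any(): print(lo,s.sum(),L[s].min(0).round(),L[s].max(0).round())
print("handle/hinge",plane(c,[[107.8,223],[102,205]],.213).round(3),plane(c,[[188.3,167.7]],.218).round(3))
cx=np.array([.6658,.3268]); A=np.array([[.92,.392],[-.392,.92]])
Q=P[180:240,90:215].reshape(-1,3); Q=Q[(Q[:,2]>.13)&(Q[:,2]<.224)]
L=np.c_[(Q[:,:2]-cx)@A.T,Q[:,2]]*1000
h=L[(L[:,0]<-120)]; print(len(h)); print(h[::max(1,len(h)//25)].round())
```

```text
knob z
 [[13. 17. 16. 12. 16. 19. 50. 53. 51. 50. 13. 17.]
 [42. 18. 87. 85. 86. 16. 48. 46. 50. 51. 15. 12.]
 [42. 50. 86. 86. 85. 42. 45. 52. 47. 15. 16. 13.]
 [46. 47. 90. 85. 44. 47. 52. 57. 39. 31. 15. 15.]
 [45. 73. 88. 85. 39. 51. 51. 47. 52. 35. 29. 31.]
 [39. 68. 78. 81. 44. 49. 48. 50. 37. 32. 30. 34.]
 [41. 44. 43. 45. 44. 46. 53. 45. 45. 32. 29. 31.]
 [14. 19. 36. 42. 43. 40. 45. 42. 43. 32. 33. 35.]
 [17. 13. 17. 19. 11. 39. 43. 16. 16. 18. 17. 26.]]
0.053 11 [-73. 130.] [-42. 162.]
0.06 3 [-73. 150.] [-72. 161.]
0.07 6 [-73. 148.] [-68. 162.]
0.08 44 [-73. 148.] [-52. 162.]
handle/hinge [[0.489 0.355 0.213]
 [0.532 0.373 0.213]] [[0.627 0.172 0.218]]
159
[[-120.   91.  215.]
 [-122.  101.  216.]
 [-125.  100.  217.]
 [-128.   98.  216.]
 [-130.  101.  217.]
 [-122.   95.  161.]
 [-135.   95.  217.]
 [-125.   92.  157.]
 [-139.   91.  217.]
 [-129.   90.  159.]
 [-141.   90.  215.]
 [-140.   99.  216.]
 [-131.   97.  156.]
 [-145.   95.  219.]
 [-133.   98.  157.]
 [-146.   97.  215.]
 [-146.   90.  195.]
 [-149.   99.  218.]
 [-149.   91.  200.]
 [-141.   91.  153.]
 [-151.   93.  204.]
 [-145.   91.  164.]
 [-152.   93.  197.]
 [-148.   90.  162.]
 [-153.   92.  180.]
 [-153.   97.  175.]
 [-152.   98.  158.]]
```

```bash
cat >> h.py <<'E'
def to(p,psi=None):
    """tool-axis shift (cm) from the measured pose to p, and turn (rad) to yaw psi (deg)"""
    s=st(); R=q2R(s["tcp_rot"]); d=R.T@(np.array(p)-s["position"])*100
    y=np.degrees(np.arctan2(R[1,0],R[0,0])); print("shift cm",d.round(2),"yaw",round(y,1), "turn",None if psi is None else round(-np.radians((psi-y+180)%360-180),3))
E
python3 -m pendant '[[[4.61,-3.27,0],0,0.5],[[4.61,-3.27,0],0,0.5],[[4.61,-3.27,0],0,0.5],[[4.61,-3.27,0],0,0.5],[[4.61,-3.27,0],0,0.5],[[4.61,-3.27,0],0,0.5],[[4.61,-3.27,0],0,0.5],[[4.61,-3.27,0],0,0.5],[[4.61,-3.27,0],0,0.5],[[4.61,-3.27,0],0,0.5],[[0,0,3],0.15,0.5],[[0,0,3],0.15,0.5]]' 40
python3 -m pendant '[[[0,0,0],0.147,0.5],[[0,0,0],0,0.5],[[0,0,0],0,0.5]]'
python3 -c "
from h import *
to([.525,-.1065,.076],-6.5)
c=cam('wrist'); save(c,'w1.png'); P=cloud(c); m=(P[...,2]>.075)&(P[...,2]<.1); v,u=np.where(m); 
r=cv2.minAreaRect(P[m][:,:2].astype(np.float32)); print(r, m.sum(), u.mean(), v.mean())"
```

```text
time_s: 1.6
position: [0.5253, -0.1064, 0.1894]
tcp_rot: [0.0, 1.0, 0.015, 0.0]
contact_force: [-0.1, -0.3, -0.5]
finger_gap: 0.499
grasp_force: 0.0
time_s: 1.98
position: [0.5251, -0.1075, 0.1907]
tcp_rot: [0.0, 0.998, -0.055, 0.0]
contact_force: [-0.1, 0.2, 0.5]
finger_gap: 0.5
grasp_force: 0.0
1.98 [ 0.5251 -0.1075  0.1907] [ 0.     0.998 -0.055  0.   ] F [-0.1  0.2  0.5] gap 0.5 g 0.0 q [-0.3  -0.01  1.74  0.    1.41  1.38]
shift cm [-0.03 -0.1  11.47] yaw -6.4 turn 0.002
((0.5290382504463196, -0.10843680799007416), (0.01389394886791706, 0.02143380232155323), 83.70413208007812) 613 284.25774877650895 207.51712887438825
```

```bash
python3 -m pendant '[[[0.3,0.1,3],0,0.5],[[0,0,3],0,0.5],[[0,0,3],0,0.5],[[0,0,2.4],0,0.5],[[0,0,0],0,0.5],[[0,0,0],0,0],[[0,0,0],0,0],[[0,0,0],0,0],[[0,0,0],0,0],[[0,-0.5,0],0,0],[[0,-0.5,0],0,0]]' 40
python3 -m pendant '[[[0,-1,0],0,0],[[0,-1,0],0,0],[[0,-1,0],0,0],[[0,-1,0],0,0],[[0,-1,0],0,0],[[0,-1,0],0,0],[[0,-1,0],0,0],[[0,-1,0],0,0],[[0,-1,0],0,0],[[0,0,0],0,0],[[0,0,0],0,0]]'
```

```text
time_s: 3.4
position: [0.5301, -0.0996, 0.0782]
tcp_rot: [0.001, 0.998, -0.057, 0.001]
contact_force: [-1.7, -2.1, 6.5]
finger_gap: 0.157
grasp_force: 40.5
time_s: 4.78
position: [0.5405, -0.0091, 0.0782]
tcp_rot: [-0.0, 0.998, -0.057, 0.002]
contact_force: [-0.3, 1.6, 5.6]
finger_gap: 0.157
grasp_force: 40.5
```

```bash
python3 -m pendant '[[[0,0,0],0,0.5],[[0,0,0],0,0.5],[[0,0,-5.5],-0.13,0.5],[[0,0,-5.5],-0.13,0.5],[[0,0,-5.5],-0.13,0.5],[[0,0,-5],-0.127,0.5],[[1.66,-5.92,0],0,0.5],[[1.66,-5.92,0],0,0.5],[[1.66,-5.92,0],0,0.5],[[1.66,-5.92,0],0,0.5],[[1.66,-5.92,0],0,0.5],[[1.66,-5.92,0],0,0.5]]'
python3 -m pendant '[[[0,0,0],0,0.5],[[0,0,0],0,0.5]]' >/dev/null
python3 -c "
from h import *
to([.493,.357,.195],23.1)
c=cam('wrist'); save(c,'w2.png'); P=cloud(c)
t=cam('top'); save(t,'t2.png'); T=cloud(t); c0=np.array([.5691,-.2675]); R=np.array([[.9936,-.1132],[.1132,.9936]])
Q=T[160:260,230:400].reshape(-1,3); Q=Q[(Q[:,2]>.078)&(Q[:,2]<.1)]; print('thumb',((Q[:,:2].mean(0)-c0)@R.T).round(4),len(Q))
cx=np.array([.6658,.3268]); A=np.array([[.92,.392],[-.392,.92]]); L=np.c_[(P.reshape(-1,3)[:,:2]-cx)@A.T,P.reshape(-1,3)[:,2]]*1000
h=L[(L[:,0]<-115)&(L[:,2]>205)&(L[:,2]<225)]; print(h.min(0),h.max(0)); print('z rows',[ (k,h[(h[:,0]//5*5==k)][:,1].min().round(),h[(h[:,0]//5*5==k)][:,1].max().round()) for k in np.unique(h[:,0]//5*5)])
"
```

```text
time_s: 6.28
position: [0.4911, 0.3582, 0.2913]
tcp_rot: [0.0, 0.98, 0.2, 0.0]
contact_force: [1.0, -0.8, 0.7]
finger_gap: 0.503
grasp_force: 0.0
6.53 [0.4915 0.3563 0.2909] [ 0.    0.98  0.2  -0.  ] F [ 0.6 -0.2  0.8] gap 0.496 g 0.0 q [ 0.54  0.14  1.41 -0.    1.6   1.71]
shift cm [ 0.18 -0.01  9.59] yaw 23.1 turn 0.0
thumb [-0.0618  0.2536] 44
[-148.88134657   87.31531164  212.80897014] [-115.00813474   98.74390067  220.51409797]
z rows [(np.float64(-150.0), np.float64(88.0), np.float64(99.0)), (np.float64(-145.0), np.float64(87.0), np.float64(99.0)), (np.float64(-140.0), np.float64(87.0), np.float64(99.0)), (np.float64(-135.0), np.float64(87.0), np.float64(99.0)), (np.float64(-130.0), np.float64(87.0), np.float64(99.0)), (np.float64(-125.0), np.float64(88.0), np.float64(99.0)), (np.float64(-120.0), np.float64(88.0), np.float64(99.0))]
```

View pics/w2.png

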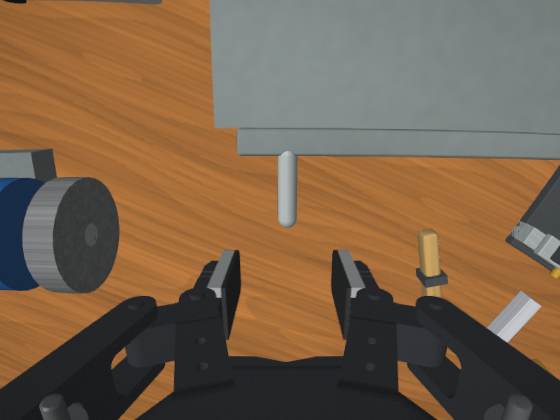

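```bash
python3 -m pendant '[[[0.45,0.2,3.2],0,0.5],[[0,0,3.2],0,0.5],[[0,0,3.2],0,0.5],[[0,0,0],0,0.5],[[0,0,0],0,0],[[0,0,0],0,0],[[0,0,0],0,0],[[0,0,0],0,0],[[-1.09,0.31,0],-0.05,0],[[-1.09,0.31,0],-0.05,0],[[0,0,0],0,0]]' 60
python3 -m pendant '[[[-2.17,0.67,0],-0.1,0],[[-2.17,0.67,0],-0.1,0],[[-2.17,0.67,0],-0.1,0],[[-2.17,0.67,0],-0.1,0],[[0,0,0],0,0]]'
```

```text
time_s: 8.0
position: [0.4793, 0.3427, 0.1979]
tcp_rot: [-0.001, 0.968, 0.249, 0.002]
contact_force: [-4.7, 4.2, 5.2]
finger_gap: 0.126
grasp_force: 59.0
time_s: 8.62
position: [0.4265, 0.2683, 0.1978]
tcp_rot: [-0.001, 0.899, 0.437, 0.001]
contact_force: [-8.2, 3.9, 8.3]
finger_gap: 0.126
grasp_force: 60.3
```

```bash
python3 -m pendant '[[[-2.17,0.67,0],-0.1,0],[[-2.17,0.67,0],-0.1,0],[[-2.17,0.67,0],-0.1,0],[[-2.17,0.67,0],-0.1,0],[[-2.17,0.67,0],-0.1,0],[[0,0,0],0,0]]'
python3 -m pendant '[[[-2.17,0.67,0],-0.1,0],[[-2.17,0.67,0],-0.1,0],[[-2.17,0.67,0],-0.1,0],[[-2.17,0.67,0],-0.1,0],[[0,0,0],0,0],[[0,0,0],0,0]]'
```

```text
time_s: 9.38
position: [0.4081, 0.1563, 0.1978]
tcp_rot: [0.0, 0.764, 0.645, 0.001]
contact_force: [-11.2, -0.1, 13.1]
finger_gap: 0.123
grasp_force: 61.3
time_s: 10.12
position: [0.434, 0.0697, 0.1978]
tcp_rot: [0.001, 0.621, 0.784, 0.001]
contact_force: [-4.7, -2.2, 10.1]
finger_gap: 0.125
grasp_force: 61.2
```

```bash
python3 -m pendant '[[[0,0,0],0,0.6],[[0,0,0],0,0.6],[[0,0,-4],0,0.6],[[0,0,-4.5],0,0.6],[[0,0,-5],0,0.6],[[4,4.75,0],0,0.6],[[4,4.75,0],0,0.6],[[0,0,0],0,0.6],[[0,0,0],0,0.6]]'
cat > tray.py <<'E'
from h import *
import sys
s=st(); c=cam("wrist"); save(c,sys.argv[1]); P=cloud(c); Q=P.reshape(-1,3)
# door top edge: z .21-.225 
m=(P[...,2]>.208)&(P[...,2]<.226); n,L,S,ce=cv2.connectedComponentsWithStats(m.astype(np.uint8))
for i in range(1,n):
    if S[i,4]>150: r=cv2.minAreaRect(P[L==i][:,:2].astype(np.float32)); print("z~.217",r,S[i,4],ce[i].round())
hsv=cv2.cvtColor(np.ascontiguousarray(c["pixels"]),cv2.COLOR_RGB2HSV)
m=(P[...,2]>.163)&(P[...,2]<.178)&(hsv[...,2]>140)&(hsv[...,1]<50); m=cv2.morphologyEx(m.astype(np.uint8),cv2.MORPH_OPEN,np.ones((5,5)))
n,L,S,ce=cv2.connectedComponentsWithStats(m)
for i in range(1,n):
    if S[i,4]>300: r=cv2.minAreaRect(P[L==i][:,:2].astype(np.float32)); print("blank",r,S[i,4],ce[i].round(), np.median(P[L==i][:,2]).round(4))
E
python3 tray.py w3.png
```

```text
time_s: 11.25
position: [0.5069, 0.1703, 0.3298]
tcp_rot: [-0.0, 0.62, 0.784, -0.001]
contact_force: [0.2, -0.2, 0.9]
finger_gap: 0.6
grasp_force: 0.0
11.25 [0.5069 0.1703 0.3298] [-0.     0.62   0.784 -0.001] F [ 0.2 -0.2  0.9] gap 0.6 g 0.0 q [ 0.23 -0.06  1.54 -0.    1.66 -0.  ]
z~.217 ((0.5203598737716675, 0.1275535225868225), (0.25421756505966187, 0.050679877400398254), 16.859027862548828) 7536 [283. 249.]
blank ((0.4609377384185791, 0.18379224836826324), (0.025476915761828423, 0.07957270741462708), 21.368873596191406) 2653 [237. 165.] 0.1706
blank ((0.5350466370582581, 0.20155936479568481), (0.024921070784330368, 0.08042306452989578), 22.27638053894043) 2605 [325. 164.] 0.1708
```

View pics/w3.png

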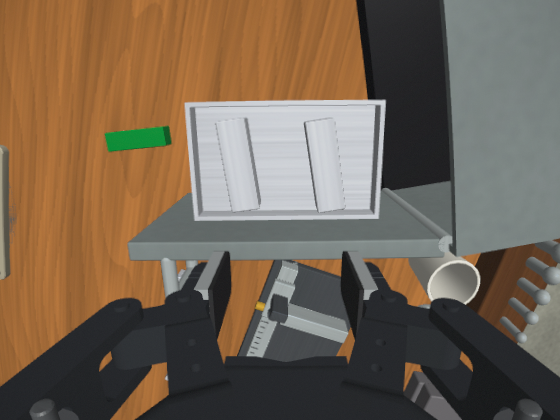

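Both shelf blanks are visible, at (237,165) and (325,164), so there are four blanks in all. They are tilted about 9° in the tray. I'll pick the left one first.

```bash
python3 -m pendant '[[[0,0,0],-0.15,0.5],[[2.97,-3.75,0],0,0.5],[[0,0,5],0,0.5],[[0,0,5],0,0.5],[[0,0,4.4],0,0.5],[[0,0,1.5],0,0.5],[[0,0,0],0,0.5],[[0,0,0],0,0],[[0,0,0],0,0],[[0,0,0],0,0],[[0,0,0],0,0]]' 60
python3 -m pendant '[[[0,0,-3],0,0],[[0,0,-5],0,0],[[0,0,-5],0,0],[[0,0,0],0,0]]'
```

```text
time_s: 12.68
position: [0.4629, 0.1842, 0.1742]
tcp_rot: [0.001, 0.56, 0.828, 0.002]
contact_force: [-0.5, -1.1, 7.7]
finger_gap: 0.273
grasp_force: 60.1
time_s: 13.18
position: [0.4638, 0.1846, 0.3079]
tcp_rot: [0.003, 0.56, 0.829, 0.004]
contact_force: [1.1, 0.3, -1.0]
finger_gap: 0.279
grasp_force: 59.4
```

```bash
python3 -m pendant '[[[0,0,0],-0.153,0],[[0,0,0],-0.153,0],[[0,0,0],-0.153,0],[[0,0,0],-0.153,0],[[0,0,0],-0.153,0],[[0,0,0],-0.153,0],[[0,0,0],-0.153,0],[[-1.95,-5.02,0],0,0],[[-1.95,-5.02,0],0,0],[[-1.95,-5.02,0],0,0],[[-1.95,-5.02,0],0,0],[[-1.95,-5.02,0],0,0]]'
python3 -m pendant '[[[-1.95,-5.02,0],0,0],[[-1.95,-5.02,0],0,0],[[-1.95,-5.02,0],0,0],[[0,0,5],0,0],[[0,0,5],0,0],[[0,0,0],0,0],[[0,0,0],0,0]]'
cat > bed.py <<'E'
from h import *
import sys
s=st(); c=cam("wrist"); save(c,sys.argv[1]); P=cloud(c)
m=(P[...,2]>.046)&(P[...,2]<.055); m=cv2.morphologyEx(m.astype(np.uint8),cv2.MORPH_OPEN,np.ones((3,3)))
n,L,S,ce=cv2.connectedComponentsWithStats(m)
for i in range(1,n):
    if S[i,4]>150: r=cv2.minAreaRect(P[L==i][:,:2].astype(np.float32)); print("z~.05",np.round(r[0],4),np.round(r[1],4),round(r[2],1),np.round(cv2.boxPoints(r),3).tolist(),ce[i].round())
E
python3 bed.py w4.png
```

```text
time_s: 14.68
position: [0.5287, -0.0786, 0.3009]
tcp_rot: [-0.0, 0.059, 0.998, 0.0]
contact_force: [0.5, 0.1, -1.1]
finger_gap: 0.273
grasp_force: 59.4
time_s: 15.55
position: [0.5697, -0.2335, 0.2032]
tcp_rot: [0.001, 0.059, 0.998, -0.0]
contact_force: [-0.3, 0.4, -0.0]
finger_gap: 0.278
grasp_force: 59.5
15.55 [ 0.5697 -0.2335  0.2032] [ 0.001  0.059  0.998 -0.   ] F [-0.3  0.4 -0. ] gap 0.278 g 59.5 q [-0.47  0.2   1.5  -0.    1.44 -1.93]
z~.05 [ 0.5594 -0.2792] [0.0203 0.1239] 83.5 [[0.4970000088214874, -0.28200000524520874], [0.6200000047683716, -0.29600000381469727], [0.621999979019165, -0.2759999930858612], [0.49900001287460327, -0.2619999945163727]] [233. 184.]
z~.05 [ 0.5387 -0.0171] [0.0034 0.0215] 83.3 [[0.527999997138977, -0.017999999225139618], [0.5490000247955322, -0.019999999552965164], [0.550000011920929, -0.017000000923871994], [0.527999997138977, -0.014000000432133675]] [533. 133.]
z~.05 [ 0.5033 -0.4394] [0.0152 0.046 ] 84.3 [[0.47999998927116394, -0.4449999928474426], [0.5249999761581421, -0.4490000009536743], [0.5270000100135803, -0.4339999854564667], [0.48100000619888306, -0.4300000071525574]] [ 46. 147.]
z~.05 [ 0.537  -0.0334] [0.0189 0.0178] 59.1 [[0.5249999761581421, -0.03700000047683716], [0.5400000214576721, -0.04600000008940697], [0.550000011920929, -0.029999999329447746], [0.5339999794960022, -0.020999999716877937]] [515. 133.]
z~.05 [ 0.5982 -0.0425] [0.0218 0.0991] 83.3 [[0.5479999780654907, -0.04699999839067459], [0.6460000276565552, -0.05900000035762787], [0.6489999890327454, -0.03700000047683716], [0.550000011920929, -0.026000000536441803]] [501. 200.]
```

View pics/w4.png

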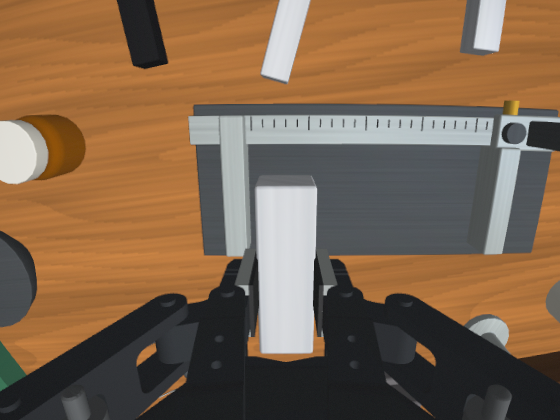

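```bash
python3 -m pendant '[[[-0.75,0,4],0,0],[[0,0,5],0,0],[[0,0,4],0,0],[[0,0,2],0,0],[[0,0,0.6],0,0],[[0,0,0],0,0]]'
python3 -c "
from h import *
to([.5771,-.2349,.0445],173.5)"
```

```text
time_s: 16.35
position: [0.5778, -0.2348, 0.0473]
tcp_rot: [0.001, 0.059, 0.998, -0.001]
contact_force: [0.1, -0.8, -1.4]
finger_gap: 0.274
grasp_force: 59.5
16.35 [ 0.5778 -0.2348  0.0473] [ 0.001  0.059  0.998 -0.001] F [ 0.1 -0.8 -1.4] gap 0.274 g 59.5 q [-0.47  0.37  1.6   0.    1.17 -1.92]
shift cm [ 0.07 -0.02  0.28] yaw 173.3 turn -0.004
```

```bash
python3 -m pendant '[[[0,0,0.3],0,0],[[0,0,0],0,0],[[0,0,0],0,0.37],[[0,0,0],0,0.37],[[0,0,0],0,0.37],[[0,0,-2],0,0.37],[[0,0,-5],0,0.37],[[0,0,-6],0,0.37],[[0,0,-6],0,0.37],[[0,0,-6.2],0,0.37],[[1.15,5.36,0],0,0.5],[[1.15,5.36,0],0,0.5]]'
python3 -m pendant '[[[1.15,5.36,0],0,0.5],[[1.15,5.36,0],0,0.5],[[1.15,5.36,0],0,0.5],[[1.15,5.36,0],0,0.5],[[1.15,5.36,0],0,0.5],[[1.15,5.36,0],0,0.5]]'
python3 -m pendant '[[[0,0,0],0.153,0.5],[[0,0,0],0.153,0.5],[[0,0,0],0.153,0.5],[[0,0,0],0.153,0.5],[[0,0,0],0.153,0.5],[[0,0,0],0.153,0.5],[[0,0,0],0.15,0.5],[[0,0,0],0,0.5],[[0,0,0],0,0.5]]'
python3 tray.py w5.png; python3 -c "
from h import *
to([.535,.2016,.172],112.3)"
```

```text
time_s: 17.85
position: [0.5665, -0.1245, 0.2976]
tcp_rot: [0.002, 0.06, 0.998, -0.0]
contact_force: [-0.1, 1.3, -0.6]
finger_gap: 0.502
grasp_force: 0.0
time_s: 18.6
position: [0.5351, 0.2042, 0.2963]
tcp_rot: [0.001, 0.059, 0.998, 0.0]
contact_force: [1.1, 0.4, -0.1]
finger_gap: 0.498
grasp_force: 0.0
time_s: 19.73
position: [0.5355, 0.2024, 0.2952]
tcp_rot: [0.0, 0.557, 0.83, 0.0]
contact_force: [-0.7, 0.1, -0.3]
finger_gap: 0.499
grasp_force: 0.0
19.73 [0.5355 0.2024 0.2952] [0.    0.557 0.83  0.   ] F [-0.7  0.1 -0.3] gap 0.499 g 0.0 q [ 0.27  0.04  1.5  -0.    1.6  -0.12]
z~.217 ((0.44960227608680725, 0.10472723841667175), (0.10607732087373734, 0.05130226910114288), 15.111479759216309) 4294 [116. 280.]
z~.217 ((0.5600472688674927, 0.14951682090759277), (0.07085315883159637, 0.01746704801917076), 13.937907218933105) 2520 [287. 300.]
blank ((0.5349181294441223, 0.20138844847679138), (0.025064487010240555, 0.08024580031633377), 22.396055221557617) 3162 [284. 202.] 0.1708
19.77 [0.5355 0.2025 0.2949] [0.    0.558 0.83  0.   ] F [-0.4 -0.2 -0.9] gap 0.498 g 0.0 q [ 0.27  0.04  1.5   0.    1.6  -0.12]
shift cm [-0.06 -0.09 12.29] yaw 112.2 turn -0.001
```

```bash
python3 -m pendant '[[[-0.06,-0.09,4],0,0.5],[[0,0,4.5],0,0.5],[[0,0,3],0,0.5],[[0,0,0.8],0,0.5],[[0,0,0],0,0.5],[[0,0,0],0,0],[[0,0,0],0,0],[[0,0,0],0,0],[[0,0,0],0,0],[[0,0,-3],0,0],[[0,0,-5],0,0],[[0,0,-5],0,0]]' 60
python3 -m pendant '[[[0,0,0],-0.153,0],[[0,0,0],-0.153,0],[[0,0,0],-0.153,0],[[0,0,0],-0.153,0],[[0,0,0],-0.153,0],[[0,0,0],-0.153,0],[[0,0,0],-0.152,0],[[-1.3,-5.46,0],0,0],[[-1.3,-5.46,0],0,0],[[-1.3,-5.46,0],0,0],[[-1.3,-5.46,0],0,0],[[-1.3,-5.46,0],0,0]]'
python3 -m pendant '[[[-1.3,-5.46,0],0,0],[[-1.3,-5.46,0],0,0],[[0,0,5],0,0],[[0,0,5],0,0],[[0,0,5],0,0],[[0,0,3],0,0],[[0,0,0],0,0],[[0,0,0],0,0]]'
python3 -c "
from h import *
to([.5824,-.1882,.0445],173.5)"
```

```text
time_s: 21.28
position: [0.5346, 0.2015, 0.3029]
tcp_rot: [-0.0, 0.559, 0.829, -0.0]
contact_force: [1.4, 0.5, -1.4]
finger_gap: 0.281
grasp_force: 59.2
time_s: 22.78
position: [0.568, -0.0789, 0.302]
tcp_rot: [0.001, 0.058, 0.998, -0.0]
contact_force: [0.6, 0.7, -2.3]
finger_gap: 0.277
grasp_force: 59.3
time_s: 23.78
position: [0.5822, -0.189, 0.1233]
tcp_rot: [0.001, 0.058, 0.998, -0.0]
contact_force: [0.9, -0.7, -0.5]
finger_gap: 0.274
grasp_force: 59.4
23.77 [ 0.5822 -0.189   0.1233] [ 0.001  0.058  0.998 -0.   ] F [ 0.9 -0.7 -0.5] gap 0.274 g 59.4 q [-0.4   0.25  1.59 -0.    1.3  -1.85]
shift cm [0.01 0.09 7.88] yaw 173.4 turn -0.002
```

```bash
python3 -m pendant '[[[0,0.1,4],0,0],[[0,0,3],0,0],[[0,0,0.9],0,0],[[0,0,0],0,0],[[0,0,0],0,0.37],[[0,0,0],0,0.37],[[0,0,0],0,0.37],[[0,0,-2],0,0.37],[[0,0,-6],0,0.37],[[0,0,-6],0,0.37],[[0,0,-6],0,0.37],[[0,0,-6],0,0.37]]'
cat > chk.py <<'E'
from h import *
import sys
s=st(); c=cam("top"); save(c,sys.argv[1]); P=cloud(c); img=np.ascontiguousarray(c["pixels"])
hsv=cv2.cvtColor(img,cv2.COLOR_RGB2HSV); bed=np.array([.573,-.2707])-np.array([.004,-.003]); R=np.array([[.9936,-.1132],[.1132,.9936]])
m=((hsv[...,1]<60)&(hsv[...,2]>175)).astype(np.uint8)
n,L,S,ce=cv2.connectedComponentsWithStats(m)
for i in range(1,n):
    if not 60<S[i,4]<700: continue
    v,u=np.where(L==i); z=np.nanmedian(P[v,u,2]); zz=.025 if z<.032 else z
    W=plane(c,np.c_[u,v],zz)[:,:2].astype(np.float32); r=cv2.minAreaRect(W)
    if max(r[1])<.05 or max(r[1])>.12: continue
    b=cv2.boxPoints(r); e=b[1]-b[0] if np.linalg.norm(b[1]-b[0])>np.linalg.norm(b[2]-b[1]) else b[2]-b[1]
    print("px",ce[i].round(),S[i,4],"ctr",np.round(r[0],4),"size",np.round(r[1],3),"longyaw",round(np.degrees(np.arctan2(e[1],e[0]))%180,1),"z",round(float(z),3),"bedxy",((np.array(r[0])-bed)@R.T).round(4))
E
python3 chk.py t5.png; cp pics/t5.png /tmp/
```

```text
time_s: 25.28
position: [0.5809, -0.1875, 0.3062]
tcp_rot: [0.001, 0.058, 0.998, -0.0]
contact_force: [0.7, -0.9, 0.2]
finger_gap: 0.369
grasp_force: 0.0
25.27 [ 0.5809 -0.1875  0.3062] [ 0.001  0.058  0.998 -0.   ] F [ 0.7 -0.9  0.2] gap 0.369 g 0.0 q [-0.4   0.14  1.38  0.    1.62 -1.85]
px [233. 144.] 190 ctr [0.7635 0.0946] size [0.07  0.071] longyaw 147.1 z 0.009 bedxy [0.1523 0.382 ]
px [330. 206.] 225 ctr [ 0.5787 -0.1876] size [0.023 0.078] longyaw 173.3 z 0.04 bedxy [0.0005 0.0807]
px [346. 209.] 229 ctr [ 0.5719 -0.2337] size [0.023 0.077] longyaw 173.7 z 0.04 bedxy [-0.001   0.0342]
```

View pics/t5.png

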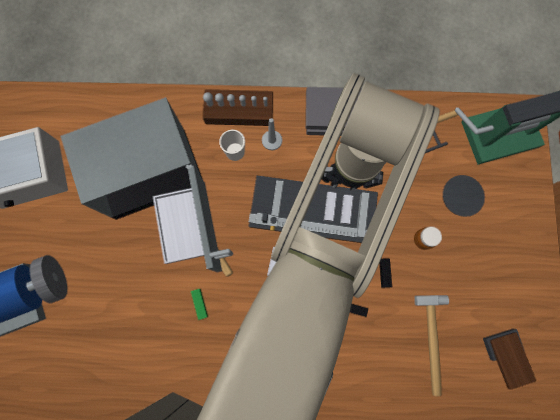

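Blanks are on the bed at (346,209) and (330,206). The tray is empty and the door is open, with its handle at (218,255). Next I'll shut the door.

```bash
python3 -m pendant '[[[3.5,4.78,0],0,0.5],[[3.5,4.78,0],0,0.5],[[3.5,4.78,0],0,0.5],[[3.5,4.78,0],0,0.5],[[3.5,4.78,0],0,0.5],[[0,0,0],0.153,0.5],[[0,0,0],0.153,0.5],[[0,0,0],0.153,0.5],[[0,0,0],0.153,0.5]]'
python3 -m pendant '[[[0,0,0],0.153,0.5],[[0,0,0],0.153,0.5],[[0,0,0],0.153,0.5],[[0,0,0],0.153,0.5],[[0,0,0],0,0.5],[[0,0,0],0,0.5]]'
python3 -c "
from h import *
to([.434,.0697,.198],103.2)
c=cam('wrist'); save(c,'w6.png'); s=get_state(); R=q2R(s['tcp_rot']); P=cloud(c).reshape(-1,3); L=(P-s['position'])@R*1000
h=L[(P[:,2]>.205)&(P[:,2]<.226)&(np.abs(L[:,1])<40)]; 
for k in range(-40,80,8):
    a=h[(h[:,0]>=k)&(h[:,0]<k+8)]
    if len(a)>5: print(k,len(a),a[:,1].min().round(),a[:,1].max().round())
"
```

```text
time_s: 26.45
position: [0.4349, 0.0701, 0.3036]
tcp_rot: [0.001, 0.358, 0.934, 0.0]
contact_force: [0.2, 0.0, 0.1]
finger_gap: 0.499
grasp_force: 0.0
time_s: 27.2
position: [0.435, 0.07, 0.3029]
tcp_rot: [0.0, 0.62, 0.785, 0.0]
contact_force: [-0.3, 0.1, -0.1]
finger_gap: 0.494
grasp_force: 0.0
27.2 [0.435  0.07   0.3029] [0.    0.62  0.785 0.   ] F [-0.3  0.1 -0.1] gap 0.494 g 0.0 q [ 0.04 -0.33  1.82  0.    1.65 -0.19]
shift cm [-0.   -0.12 10.49] yaw 103.4 turn 0.004
-8 130 -7.0 5.0
0 210 -7.0 5.0
8 215 -7.0 5.0
16 217 -7.0 5.0
24 225 -7.0 4.0
32 462 -31.0 40.0
40 1446 -31.0 40.0
48 1312 -32.0 40.0
```

```bash
python3 -m pendant '[[[0,-0.1,5],0,0.5],[[0,0,4.5],0,0.5],[[0,0,1],0,0.5],[[0,0,0],0,0],[[0,0,0],0,0],[[0,0,0],0,0],[[0,0,0],0,0],[[2.22,-0.45,0],0.1,0],[[2.22,-0.45,0],0.1,0],[[2.22,-0.45,0],0.1,0],[[2.22,-0.45,0],0.1,0],[[0,0,0],0,0]]' 60
python3 -m pendant '[[[2.22,-0.45,0],0.1,0],[[2.22,-0.45,0],0.1,0],[[2.22,-0.45,0],0.1,0],[[2.22,-0.45,0],0.1,0],[[2.22,-0.45,0],0.1,0],[[0,0,0],0,0]]'
python3 -m pendant '[[[2.22,-0.45,0],0.1,0],[[2.22,-0.45,0],0.1,0],[[2.22,-0.45,0],0.1,0],[[2.22,-0.45,0],0.1,0],[[0,0,0],0,0],[[0,0,0],0,0]]'
```

```text
time_s: 28.75
position: [0.4079, 0.1579, 0.1994]
tcp_rot: [-0.001, 0.764, 0.645, -0.0]
contact_force: [-15.0, -0.8, 8.3]
finger_gap: 0.123
grasp_force: 59.9
time_s: 29.5
position: [0.4271, 0.2699, 0.1995]
tcp_rot: [-0.002, 0.9, 0.436, 0.0]
contact_force: [-12.8, 5.1, 4.7]
finger_gap: 0.124
grasp_force: 60.6
time_s: 30.25
position: [0.4796, 0.3431, 0.1995]
tcp_rot: [-0.002, 0.968, 0.249, 0.0]
contact_force: [-7.5, 9.1, 1.2]
finger_gap: 0.124
grasp_force: 60.1
```

```bash
python3 -m pendant '[[[1.1,-0.28,0],0.05,0],[[1.1,-0.28,0],0.05,0],[[0,0,0],0,0],[[0.2,0,0],0,0],[[0,0,0],0,0]]'; python3 -m pendant '[[[0.2,0,0],0,0],[[0,0,0],0,0],[[0,0,0],0,0]]'
```

```text
time_s: 30.88
position: [0.4968, 0.3576, 0.1994]
tcp_rot: [-0.001, 0.98, 0.201, -0.002]
contact_force: [-16.8, 0.8, 6.5]
finger_gap: 0.127
grasp_force: 60.9
time_s: 31.25
position: [0.4969, 0.3576, 0.1995]
tcp_rot: [-0.001, 0.98, 0.201, -0.004]
contact_force: [-27.8, -4.8, 12.9]
finger_gap: 0.127
grasp_force: 61.7
```

```bash
python3 -m pendant '[[[0,0,0],0,0.5],[[0,0,0],0,0.5],[[0,0,0],0,0.5],[[0,0,-4],0,0.5],[[0,0,-4],0,0.5],[[0,0,-3],0,0.5],[[0,0,0],0,0.5]]'
python3 chk.py t6.png; python3 -c "
from h import *
s=get_state(); c=cam('wrist'); R=q2R(s['tcp_rot']); P=cloud(c).reshape(-1,3)
cx=np.array([.6658,.3268]); A=np.array([[.92,.392],[-.392,.92]]); L=np.c_[(P[:,:2]-cx)@A.T,P[:,2]]*1000
d=L[(L[:,2]>212)&(L[:,2]<224)&(L[:,0]<-85)&(L[:,0]>-120)]
for k in range(-60,120,20):
    a=d[(d[:,1]>=k)&(d[:,1]<k+20)]
    if len(a)>5: print(k,len(a),np.percentile(a[:,0],[3,97]).round(1))
"
```

```text
time_s: 32.12
position: [0.5024, 0.3575, 0.3113]
tcp_rot: [-0.001, 0.98, 0.199, 0.003]
contact_force: [0.3, -0.2, -0.7]
finger_gap: 0.503
grasp_force: 0.0
32.12 [0.5024 0.3575 0.3113] [-0.001  0.98   0.199  0.003] F [ 0.3 -0.2 -0.7] gap 0.503 g 0.0 q [ 0.54  0.15  1.35 -0.    1.63  1.7 ]
px [233. 144.] 203 ctr [0.7625 0.0946] size [0.07  0.072] longyaw 91.5 z 0.01 bedxy [0.1513 0.3819]
px [330. 206.] 233 ctr [ 0.5788 -0.1874] size [0.023 0.078] longyaw 173.7 z 0.04 bedxy [0.0006 0.0809]
px [346. 209.] 237 ctr [ 0.5721 -0.2334] size [0.023 0.079] longyaw 173.7 z 0.04 bedxy [-0.0008  0.0345]
px [327. 257.] 247 ctr [ 0.4398 -0.181 ] size [0.024 0.078] longyaw 157.3 z 0.025 bedxy [-0.1382  0.0715]
px [274. 262.] 249 ctr [ 0.4226 -0.037 ] size [0.023 0.078] longyaw 169.4 z 0.025 bedxy [-0.1716  0.2127]
-60 628 [-102.9  -88.5]
-40 658 [-103.1  -88.6]
-20 699 [-103.3  -88.3]
0 687 [-102.9  -88.5]
20 710 [-103.   -88.6]
40 731 [-103.1  -88.2]
60 736 [-103.1  -88.3]
80 1163 [-118.5  -88.9]
100 742 [-103.1  -88.3]
```

```bash
python3 -m pendant '[[[-3.23,4.78,0],0,0.5],[[-3.23,4.78,0],0,0.5],[[-3.23,4.78,0],0,0.5],[[-3.23,4.78,0],0,0.5],[[-3.23,4.78,0],0,0.5],[[-3.23,4.78,0],0,0.5],[[-3.23,4.78,0],0,0.5],[[0,0,3],0.1475,0.5],[[0,0,3],0.1475,0.5],[[0,0,3],0.1475,0.5],[[0,0,3],0.1475,0.5],[[0,0,0],0,0.5]]'
cat > wb.py <<'E'
from h import *
import sys
s=get_state(); c=cam("wrist"); save(c,sys.argv[1]); P=cloud(c); hsv=cv2.cvtColor(np.ascontiguousarray(c["pixels"]),cv2.COLOR_RGB2HSV)
m=(P[...,2]>.018)&(P[...,2]<.034)&(hsv[...,2]>150)&(hsv[...,1]<50); m=cv2.morphologyEx(m.astype(np.uint8),cv2.MORPH_OPEN,np.ones((5,5)))
n,L,S,ce=cv2.connectedComponentsWithStats(m)
for i in range(1,n):
    if S[i,4]<600: continue
    Q=P[L==i]; Q=Q[Q[:,2]>.022]
    r=cv2.minAreaRect(Q[:,:2].astype(np.float32)); b=cv2.boxPoints(r); e=b[1]-b[0] if np.linalg.norm(b[1]-b[0])>np.linalg.norm(b[2]-b[1]) else b[2]-b[1]
    y=np.degrees(np.arctan2(e[1],e[0]))%180; y=y-180 if y>90 else y
    print(np.round(r[0],4),np.round(r[1],4),"yaw",round(y,1),ce[i].round())
    if max(r[1])<.09: to([*r[0],.028],y)
E
python3 wb.py w7.png
```

```text
time_s: 33.72
position: [0.4208, -0.0391, 0.1833]
tcp_rot: [-0.0, 0.996, -0.094, -0.004]
contact_force: [-0.4, 0.1, 1.1]
finger_gap: 0.504
grasp_force: 0.0
[ 0.5237 -0.1544] [0.2203 0.0247] yaw 83.5 [396.  45.]
[0.5443 0.0256] [0.0178 0.0239] yaw -8.8 [174.  62.]
33.77 [ 0.4221 -0.0393  0.1855] [-0.     0.996 -0.092 -0.002] F [ 0.6 -0.   0.8] gap 0.502 g 0.0 q [-0.21 -0.32  2.03 -0.    1.44  1.54]
shift cm [10.88 -8.63 15.71] yaw -10.6 turn -0.032
[ 0.4436 -0.1827] [0.0257 0.0796] yaw -22.3 [443. 138.]
33.77 [ 0.4221 -0.0393  0.1855] [-0.     0.996 -0.092 -0.002] F [ 0.6 -0.   0.8] gap 0.502 g 0.0 q [-0.21 -0.32  2.03 -0.    1.44  1.54]
shift cm [ 4.82 13.7  15.73] yaw -10.6 turn 0.203
[ 0.4256 -0.0385] [0.0237 0.0794] yaw -10.2 [283. 188.]
33.77 [ 0.4221 -0.0393  0.1855] [-0.     0.996 -0.092 -0.002] F [ 0.6 -0.   0.8] gap 0.502 g 0.0 q [-0.21 -0.32  2.03 -0.    1.44  1.54]
shift cm [ 0.4  -0.14 15.75] yaw -10.6 turn -0.007
```

```bash
python3 -m pendant '[[[0.4,-0.14,5],0,0.5],[[0,0,5],0,0.5],[[0,0,4],0,0.5],[[0,0,1.8],0,0.5],[[0,0,0],0,0.5],[[0,0,0],0,0],[[0,0,0],0,0],[[0,0,0],0,0],[[0,0,0],0,0],[[0,0,-4],0,0],[[0,0,-6],0,0],[[0,0,-6],0,0]]' 60
python3 -m pendant '[[[0,0,0],-0.072,0],[[4.32,2.1,0],0,0],[[4.32,2.1,0],0,0],[[4.32,2.1,0],0,0],[[4.32,2.1,0],0,0],[[0,0,4],0,0],[[0,0,3],0,0],[[0,0,0],0,0],[[0,0,0],0,0]]'
python3 -c "
from h import *
to([.5877,-.1415,.0435],-6.5)"; python3 chk.py t7.png
```

```text
time_s: 35.28
position: [0.4275, -0.0389, 0.1916]
tcp_rot: [0.0, 0.996, -0.094, 0.0]
contact_force: [1.6, -0.5, -0.9]
finger_gap: 0.275
grasp_force: 59.3
time_s: 36.4
position: [0.5905, -0.1426, 0.1211]
tcp_rot: [0.0, 0.998, -0.058, 0.001]
contact_force: [0.3, -0.3, -0.5]
finger_gap: 0.276
grasp_force: 59.4
36.4 [ 0.5905 -0.1426  0.1211] [ 0.     0.998 -0.058  0.001] F [ 0.3 -0.3 -0.5] gap 0.276 g 59.4 q [-0.32  0.24  1.6   0.    1.29  1.37]
shift cm [-0.31 -0.08  7.76] yaw -6.6 turn -0.002
36.4 [ 0.5905 -0.1426  0.1211] [ 0.     0.998 -0.058  0.001] F [ 0.3 -0.3 -0.5] gap 0.276 g 59.4 q [-0.32  0.24  1.6   0.    1.29  1.37]
px [233. 144.] 193 ctr [0.7625 0.0946] size [0.07  0.072] longyaw 91.5 z 0.01 bedxy [0.1513 0.3819]
px [329. 210.] 158 ctr [ 0.5669 -0.1862] size [0.023 0.054] longyaw 173.3 z 0.04 bedxy [-0.0113  0.0807]
```

```bash
python3 -m pendant '[[[-0.25,-0.08,4],0,0],[[0,0,2.4],0,0],[[0,0,0.9],0,0],[[0,0,0],0,0]]'; python3 -m pendant '[[[0,0,0.15],0,0],[[0,0,0],0,0],[[0,0,0],0,0.37],[[0,0,0],0,0.37],[[0,0,0],0,0.37],[[0,0,-2],0,0.37],[[0,0,-4],0,0.37],[[0,0,-6],0,0.37],[[0,0,0],0,0.5]]'
python3 -c "
from h import *
to([.4436,-.1827,.16],-22.3)"
```

```text
time_s: 36.95
position: [0.5885, -0.1417, 0.048]
tcp_rot: [0.0, 0.998, -0.058, 0.001]
contact_force: [-0.1, -0.4, 0.2]
finger_gap: 0.274
grasp_force: 59.5
time_s: 38.08
position: [0.5914, -0.1427, 0.1736]
tcp_rot: [0.002, 0.998, -0.058, 0.006]
contact_force: [1.4, 1.1, -0.1]
finger_gap: 0.499
grasp_force: 0.0
38.08 [ 0.5914 -0.1427  0.1736] [ 0.002  0.998 -0.058  0.006] F [ 1.4  1.1 -0.1] gap 0.499 g 0.0 q [-0.32  0.19  1.57 -0.    1.37  1.37]
shift cm [-14.24   5.68   1.19] yaw -6.7 turn 0.273
```

```bash
python3 -m pendant '[[[-4.75,1.89,0],0,0.5],[[-4.75,1.89,0],0,0.5],[[-4.75,1.89,0],0,0.5],[[0,0,0],0.137,0.5],[[0,0,0],0.137,0.5],[[0,0,0],0,0.5],[[0,0,0],0,0.5]]'; python3 wb.py w8.png
```

```text
time_s: 38.95
position: [0.4393, -0.1811, 0.1651]
tcp_rot: [0.0, 0.981, -0.192, 0.0]
contact_force: [-0.3, -0.4, -0.8]
finger_gap: 0.501
grasp_force: 0.0
[ 0.5065 -0.3006] [0.0253 0.0242] yaw 83.5 [400.  64.]
39.0 [ 0.4393 -0.1811  0.165 ] [ 0.     0.981 -0.193  0.   ] F [ 0.6 -0.   0. ] gap 0.497 g 0.0 q [-0.5  -0.16  1.93 -0.    1.37  1.46]
shift cm [10.74  8.52 13.7 ] yaw -22.2 turn -1.844
[ 0.5235 -0.1535] [0.2215 0.0245] yaw 83.5 [218. 115.]
[ 0.4436 -0.1831] [0.024  0.0788] yaw -22.8 [284. 194.]
39.0 [ 0.4393 -0.1811  0.165 ] [ 0.     0.981 -0.193  0.   ] F [ 0.6 -0.   0. ] gap 0.497 g 0.0 q [-0.5  -0.16  1.93 -0.    1.37  1.46]
shift cm [ 0.47  0.02 13.7 ] yaw -22.2 turn 0.01
```

```bash
python3 -m pendant '[[[0.47,0,5],0,0.5],[[0,0,5],0,0.5],[[0,0,3.7],0,0.5],[[0,0,0],0,0.5],[[0,0,0],0,0],[[0,0,0],0,0],[[0,0,0],0,0],[[0,0,0],0,0],[[0,0,-4],0,0],[[0,0,-6],0,0],[[0,0,-6],0,0],[[0,0,0],0,0]]' 60
python3 -m pendant '[[[0,0,0],-0.137,0],[[0,0,0],-0.137,0],[[4.62,-3.52,0],0,0],[[4.62,-3.52,0],0,0],[[4.62,-3.52,0],0,0],[[0,0,4],0,0],[[0,0,3],0,0],[[0,0,0],0,0],[[0,0,0],0,0]]'
python3 -c "
from h import *
to([.5932,-.0938,.0475],-6.5)
c=cam('wrist'); save(c,'w9.png')"
```

```text
time_s: 40.5
position: [0.4469, -0.1848, 0.1946]
tcp_rot: [0.002, 0.981, -0.194, 0.006]
contact_force: [0.4, -0.8, -2.6]
finger_gap: 0.274
grasp_force: 61.1
time_s: 41.62
position: [0.5936, -0.0943, 0.1184]
tcp_rot: [0.0, 0.998, -0.058, 0.0]
contact_force: [0.1, 0.2, -0.7]
finger_gap: 0.273
grasp_force: 60.9
41.62 [ 0.5936 -0.0943  0.1184] [ 0.     0.998 -0.058  0.   ] F [ 0.1  0.2 -0.7] gap 0.273 g 60.9 q [-0.24  0.23  1.62  0.    1.29  1.44]
shift cm [-0.05 -0.04  7.09] yaw -6.7 turn -0.003
```

View pics/w9.png

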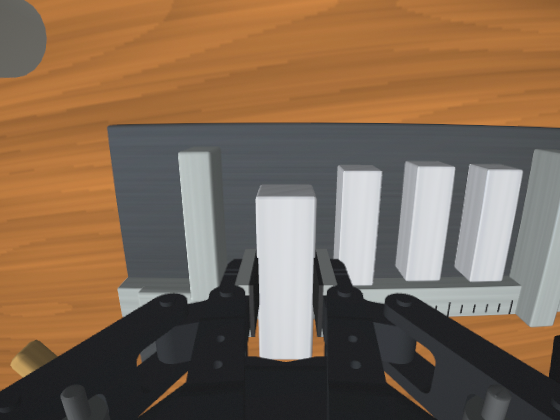

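The three laid blanks stand at (358,225), (428,220) and (493,222). The fourth is in the gripper over its gap, clear of the moving jaw at (200,220).

```bash
python3 -m pendant '[[[0,0,4],0,0],[[0,0,2.4],0,0],[[0,0,0.7],0,0],[[0,0,0],0,0]]'; python3 -m pendant '[[[0,0,0.15],0,0],[[0,0,0],0,0],[[0,0,0],0,0.37],[[0,0,0],0,0.37],[[0,0,0],0,0.37],[[0,0,-2],0,0.37],[[0,0,-4],0,0.37],[[0,0,-5],0,0.37],[[0,0,0],0,0.5],[[0,0,0],0,0.5]]'
python3 bed.py w10.png | grep -v "^$"; python3 -c "
from h import *
s=get_state(); c=cam('wrist'); P=cloud(c).reshape(-1,3); m=P[(P[:,2]>.078)&(P[:,2]<.095)]; print(len(m)); 
if len(m)>20: print(cv2.minAreaRect(m[:,:2].astype(np.float32)))
# predicted thumb
print('pred thumb',np.array([.573,-.2707])-.0618*np.array([.9936,-.1132])+.2536*np.array([.1132,.9936]))
to([.5395,-.0117,.076],-6.5)"
```

```text
time_s: 42.18
position: [0.5942, -0.0944, 0.0481]
tcp_rot: [0.0, 0.998, -0.058, 0.001]
contact_force: [-0.5, -0.2, -1.9]
finger_gap: 0.273
grasp_force: 61.0
time_s: 43.42
position: [0.5938, -0.0942, 0.1565]
tcp_rot: [0.0, 0.998, -0.058, 0.001]
contact_force: [-0.0, 0.3, -0.4]
finger_gap: 0.499
grasp_force: 0.0
43.42 [ 0.5938 -0.0942  0.1565] [ 0.     0.998 -0.058  0.001] F [-0.   0.3 -0.4] gap 0.499 g 0.0 q [-0.24  0.19  1.59  0.    1.35  1.44]
z~.05 [0.734  0.0636] [0.0183 0.0554] 65.3 [[0.7049999833106995, 0.06700000166893005], [0.7549999952316284, 0.04399999976158142], [0.7630000114440918, 0.05999999865889549], [0.7129999995231628, 0.08299999684095383]] [34. 43.]
z~.05 [ 0.6046 -0.043 ] [0.0199 0.0893] 83.6 [[0.5590000152587891, -0.04800000041723251], [0.6480000019073486, -0.057999998331069946], [0.6499999761581421, -0.03799999877810478], [0.5609999895095825, -0.02800000086426735]] [212. 200.]
z~.05 [ 0.5594 -0.2787] [0.0224 0.1252] 83.9 [[0.4959999918937683, -0.28299999237060547], [0.6200000047683716, -0.296999990940094], [0.6230000257492065, -0.27399998903274536], [0.49799999594688416, -0.26100000739097595]] [525. 223.]
689
((0.6470138430595398, 0.028567031025886536), (0.21228231489658356, 0.024845996871590614), 18.78603744506836)
pred thumb [ 0.54030304 -0.01172728]
43.52 [ 0.5926 -0.0939  0.1543] [-0.     0.998 -0.058 -0.001] F [ 0.4  1.3 -0.8] gap 0.496 g 0.0 q [-0.24  0.2   1.59  0.    1.35  1.44]
shift cm [-6.22 -7.55  7.85] yaw -6.7 turn -0.003
```

```bash
python3 -m pendant '[[[-3.1,-3.9,0],0,0.5],[[-3.1,-3.9,0],0,0.5],[[0,0,0],0,0.5],[[0,0,4],0,0.5],[[0,0,3.7],0,0.5],[[0,0,0],0,0.5],[[0,0,0],0,0],[[0,0,0],0,0],[[0,0,0],0,0],[[0,0,0],0,0]]' 40
python3 -m pendant '[[[0,0.5,0],0,0],[[0,0.8,0],0,0],[[0,0.8,0],0,0],[[0,0.8,0],0,0],[[0,0.8,0],0,0],[[0,0.8,0],0,0],[[0,0.5,0],0,0],[[0,0,0],0,0]]'
```

```text
time_s: 44.78
position: [0.5423, -0.0098, 0.0802]
tcp_rot: [0.0, 0.998, -0.058, 0.002]
contact_force: [-1.1, -1.2, 5.8]
finger_gap: 0.154
grasp_force: 41.3
time_s: 45.78
position: [0.5365, -0.0597, 0.0802]
tcp_rot: [0.0, 0.998, -0.058, 0.002]
contact_force: [-0.2, -0.7, 5.5]
finger_gap: 0.153
grasp_force: 41.3
```

```bash
python3 -m pendant '[[[0,0.6,0],0,0],[[0,0.6,0],0,0],[[0,0.6,0],0,0],[[0,0.6,0],0,0],[[0,0.6,0],0,0],[[0,0.6,0],0,0],[[0,0.6,0],0,0],[[0,0.6,0],0,0],[[0,0.6,0],0,0],[[0,0,0],0,0]]'
python3 -m pendant '[[[0,0.3,0],0,0],[[0,0.3,0],0,0],[[0,0,0],0,0]]'; python3 bed.py w11.png; python3 chk.py t8.png
```

```text
time_s: 47.02
position: [0.5303, -0.113, 0.0802]
tcp_rot: [0.0, 0.998, -0.058, 0.002]
contact_force: [-0.0, 0.8, 5.8]
finger_gap: 0.156
grasp_force: 41.2
time_s: 47.4
position: [0.5297, -0.1186, 0.0802]
tcp_rot: [-0.0, 0.998, -0.058, 0.002]
contact_force: [0.5, 3.4, 6.1]
finger_gap: 0.156
grasp_force: 41.3
47.4 [ 0.5297 -0.1186  0.0802] [-0.     0.998 -0.058  0.002] F [0.5 3.4 6.1] gap 0.156 g 41.3 q [-0.32  0.12  1.82  0.    1.2   1.37]
z~.05 [ 0.5867 -0.1512] [0.0204 0.0994] 83.9 [[0.5360000133514404, -0.15600000321865082], [0.6349999904632568, -0.16699999570846558], [0.6370000243186951, -0.1459999978542328], [0.5379999876022339, -0.13600000739097595]] [338. 126.]
z~.05 [ 0.5149 -0.2641] [0.0339 0.0077] 5.2 [[0.49799999594688416, -0.2619999945163727], [0.49799999594688416, -0.27000001072883606], [0.5320000052452087, -0.26600000262260437], [0.531000018119812, -0.2590000033378601]] [554. 255.]
z~.05 [ 0.5376 -0.1207] [0.0137 0.0023] 83.4 [[0.5360000133514404, -0.12700000405311584], [0.5379999876022339, -0.12800000607967377], [0.5389999747276306, -0.11400000005960464], [0.5370000004768372, -0.11400000005960464]] [286. 243.]
z~.05 [ 0.5265 -0.1445] [0.0184 0.0121] 40.5 [[0.515999972820282, -0.1459999978542328], [0.5230000019073486, -0.1550000011920929], [0.5370000004768372, -0.14300000667572021], [0.5299999713897705, -0.1340000033378601]] [334. 257.]
47.45 [ 0.5297 -0.1186  0.0802] [-0.     0.998 -0.058  0.002] F [0.9 3.3 6.2] gap 0.154 g 41.3 q [-0.32  0.12  1.82  0.    1.2   1.37]
px [233. 144.] 194 ctr [0.7625 0.0946] size [0.07  0.072] longyaw 91.5 z 0.011 bedxy [0.1513 0.3819]
px [353. 213.] 98 ctr [ 0.568  -0.2535] size [0.015 0.075] longyaw 166.0 z 0.04 bedxy [-0.0026  0.014 ]
```

View pics/w11.png

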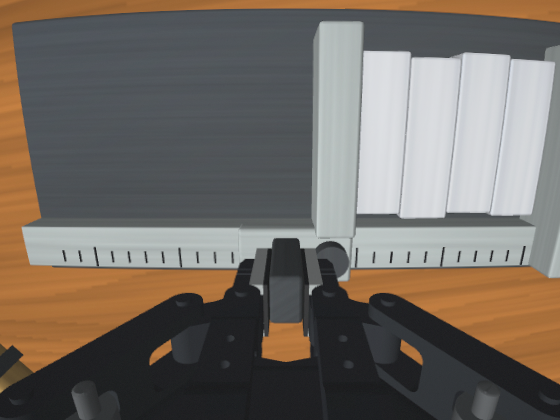

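All four blanks lie flat between the jaws, from (383,130) to (520,135), with about 10 mm still to close. I'll use small steps and watch the force.

```bash
for i in 1 2; do python3 -m pendant '[[[0,0.2,0],0,0],[[0,0.2,0],0,0],[[0,0,0],0,0]]' | egrep "pos|contact"; done; python3 -m pendant '[[[0,0.1,0],0,0],[[0,0,0],0,0]]'| egrep "pos|contact"
```

```text
position: [0.5292, -0.1224, 0.0802]
contact_force: [1.5, 3.7, 6.2]
position: [0.5288, -0.1263, 0.0802]
contact_force: [0.3, 3.5, 7.2]
position: [0.5287, -0.1272, 0.0802]
contact_force: [0.5, 4.7, 6.1]
```

```bash
for i in 1 2 3; do python3 -m pendant '[[[0,0.07,0],0,0],[[0,0,0],0,0]]' | egrep "pos|contact"; done
```

```text
position: [0.5286, -0.1278, 0.0802]
contact_force: [0.4, 3.8, 6.6]
position: [0.5285, -0.1285, 0.0802]
contact_force: [1.8, 4.3, 7.2]
position: [0.5285, -0.1286, 0.0802]
contact_force: [-0.1, 8.2, 7.7]
```

```bash
python3 -m pendant '[[[0,0.05,0],0,0],[[0,0,0],0,0]]' | egrep "pos|contact"; python3 -m pendant '[[[0,0.04,0],0,0],[[0,0,0],0,0],[[0,0,0],0,0]]' | egrep "pos|contact"
```

```text
position: [0.5284, -0.1287, 0.0802]
contact_force: [1.0, 9.5, 7.5]
position: [0.5285, -0.1288, 0.0802]
contact_force: [1.5, 11.2, 8.6]
```

```bash
python3 -m pendant '[[[0,-0.06,0],0,0],[[0,0,0],0,0]]' | egrep "pos|contact"; python3 -m pendant '[[[0,0,0],0,0.45],[[0,0,0],0,0.45],[[0,0,0],0,0.45],[[0,0,-3],0,0.45],[[0,0,-5],0,0.45],[[0,0,-6],0,0.45],[[-2,-5,-3],0,0.45],[[-2,-5,0],0,0.45],[[0,0,0],0,0.45],[[0,0,0],0,0.45]]'
cat > fin.py <<'E'
from h import *
c=cam("wrist"); save(c,"w12.png"); P=cloud(c); bed=np.array([.573,-.2707]); R=np.array([[.9936,-.1132],[.1132,.9936]])
hsv=cv2.cvtColor(np.ascontiguousarray(c["pixels"]),cv2.COLOR_RGB2HSV)
L=(P[...,:2]-bed)@R.T*1000
for x in (-45,-35,-20,0,20,35,45):
    m=(np.abs(L[...,0]-x)<1.5)&(P[...,2]>.03); y=np.sort(L[...,1][m]); y=y[(y>-30)&(y<140)]
    if len(y): print(x,"hi>46:",np.round([L[...,1][m&(P[...,2]>.0455)&(np.abs(L[...,1])<20)].max(initial=-99),L[...,1][m&(P[...,2]>.0455)&(L[...,1]>60)].min(initial=999)],1),"max gap",np.diff(y).max().round(1))
E
python3 fin.py; python3 chk.py t9.png
```

```text
position: [0.5285, -0.1288, 0.0802]
contact_force: [0.9, 9.0, 6.7]
time_s: 51.38
position: [0.4986, -0.0263, 0.2481]
tcp_rot: [0.0, 0.998, -0.058, -0.0]
contact_force: [0.3, 0.1, -0.3]
finger_gap: 0.452
grasp_force: 0.0
-45 hi>46: [  1.2 101.2] max gap 99.5
-35 hi>46: [  1.5 101.3] max gap 4.7
-20 hi>46: [  1.1 100.2] max gap 3.3
0 hi>46: [1.000e-01 1.014e+02] max gap 4.9
20 hi>46: [  1.1 100.8] max gap 3.5
35 hi>46: [  1.1 101.4] max gap 3.5
45 hi>46: [  1.3 101.2] max gap 99.9
51.42 [ 0.4987 -0.0267  0.248 ] [ 0.     0.998 -0.058 -0.   ] F [-0.4 -0.1 -0.5] gap 0.451 g 0.0 q [-0.16 -0.14  1.76 -0.    1.52  1.53]
px [233. 140.] 114 ctr [0.7461 0.0885] size [0.057 0.069] longyaw 106.3 z 0.089 bedxy [0.1357 0.374 ]
```

View pics/w12.png

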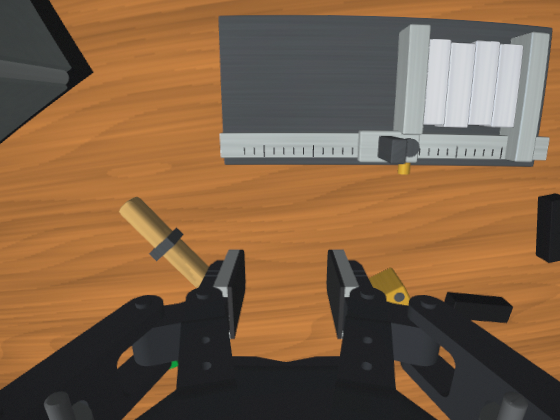

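View pics/t9.png

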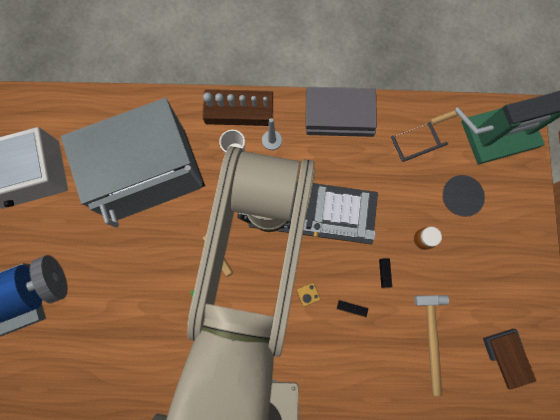

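The four blanks are snug in a row between (412,80) and (528,90), with jaw faces parallel at about 100 mm. The door is shut and the cup, jar and mandrel are standing, so I'm handing in.

```bash
python3 -c "
from plant import job_done
print(job_done())"
```

```text
the job is handed in; nothing more can be done
None
```

I handed the job in at about 51 s: all four blanks lie flat and snug between the caliper jaws (opening about 100 mm, jaw faces square), the cabinet door is fully shut, and the cup, jar and mandrel are still standing.

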